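Wring a two-part pressing block together on a freshly glued dossier

TASK

Press the freshly glued dossier with the two-part block: lay the dark block flat and squarely inside the frame printed on the cover and let go of it. Then wring the blue block onto it: set it down flat on the dark block, in line with it but overhanging the end away from the water bottle by about a third of its length, and, keeping the faces lightly pressed together, slide it lengthwise until it covers the dark block fully and all edges are flush, with the dark block still inside the frame; then let go. Leave the bottle, the ink pad, the hand stamp and the glue jar standing where they are.

Things in the scene. Friction and masses are not known exactly. Their poses are not given: they have to be found in the camera images.
- dossier: kraft-cardboard dossier case, a closed flat box 220 (its x) x 160 (its y) x 30 mm high with a blue spine along its +y edge; fixed to the desk, somewhere in the middle of it. Origin: centre of its underside, on the desk; z up.
- frame (a point): centre of the black frame printed on the dossier's cover, at the height of the cover (30 mm above the desk). The frame is 140 mm (its x) by 80 mm (its y), its axes parallel to the dossier's; only printed, nothing stands up.
- base_block: dark grey steel pressing block with a smooth lapped top face, 120 (its x) x 60 (its y) x 25 mm high, about 0.7 kg, lying loose on the desk to the left or right of the dossier at any yaw up to 0.6 rad from the world's x axis. Origin: centre of its underside; z up. Can be gripped across its 60 mm width.
- top_block: blue pressing block with a bright lapped underside, the same size, 120 (its x) x 60 (its y) x 25 mm high, about 0.45 kg, lying loose on the desk on the other side from the dark block. Origin: centre of its underside; z up. Can be gripped across its 60 mm width. It slides on the dark block with ordinary friction, nothing locks.
- bottle: clear water bottle with a black cap, 69 mm across and 180 mm high, standing loose on the desk close to one short end (+x or -x) of the dossier. Origin: centre of its underside. Must not be pushed or tipped.
- ink_pad: closed ink pad, red lid on a black bottom, 100 (its x) x 60 (its y) x 20 mm high, lying loose on the desk close to the other short end of the dossier. Origin: centre of its underside. Must not be pushed.
- glue_jar: small white glue jar with a yellow lid, 44 mm across and 50 mm high, standing loose on the desk 8 to 13 mm from the blue block's +y long side, nearer the block's +x end, where it leaves no room for a finger; the other half of that side is free. Origin: centre of its underside. Must not be pushed or tipped.
- stamp: hand stamp: red square foot 40 x 40 x 20 mm with a black knob handle (30 mm across), 81 mm high in all, standing loose on the desk beyond the dossier's long edge farthest from the robot. Origin: centre of its underside. Must not be pushed or tipped.
Things that resemble listed ones, but are neither listed nor needed, are in the scene too. Of the things like the base_block, leave any that is yellow; of the rest the smaller one is meant.

How it is judged:
On the way, in this order (a step that is already met when the one before it is completed fails the run):
1. the dark block lies flat and square inside the printed frame, let go of (x of base_block in the frame of frame between -0.011 and 0.011 m and y of base_block in the frame of frame between -0.011 and 0.011 m and z of base_block in the frame of frame between -0.004 and 0.004 m and angle between the x axis of base_block and the x axis of frame, either way round below 0.1 rad and angle between base_block's own z axis and vertical below 0.05 rad and contact force between base_block and the fingers below 0.2 N and linear speed of base_block below 0.02 m/s), for 0.2 s.
2. the blue block rests flat on the dark block, in line with it, overhanging the end away from the bottle by 25 to 58 mm (z of top_block in the frame of base_block between 0.022 and 0.028 m and angle between top_block's own z axis and vertical below 0.05 rad and contact force between top_block and base_block above 0.3 N and y of top_block in the frame of base_block between -0.015 and 0.015 m and angle between the x axis of top_block and the x axis of base_block, either way round below 0.2 rad and ((x of bottle in the frame of base_block above 0 m and x of top_block in the frame of base_block below 0 m) or (x of bottle in the frame of base_block below 0 m and x of top_block in the frame of base_block above 0 m)) and horizontal distance between top_block and base_block between 0.025 and 0.058 m), for 0.1 s.
3. it slides home with the faces touching: seen touching with 7 to 18 mm still to go (z of top_block in the frame of base_block between 0.022 and 0.028 m and angle between top_block's own z axis and vertical below 0.05 rad and contact force between top_block and base_block above 0.3 N and y of top_block in the frame of base_block between -0.015 and 0.015 m and angle between the x axis of top_block and the x axis of base_block, either way round below 0.2 rad and ((x of bottle in the frame of base_block above 0 m and x of top_block in the frame of base_block below 0 m) or (x of bottle in the frame of base_block below 0 m and x of top_block in the frame of base_block above 0 m)) and horizontal distance between top_block and base_block between 0.007 and 0.018 m), for 0.02 s.
At the end, for the whole second after the job is handed in: The dark block lies flat on the cover, inside the frame (centre within 11 mm of the frame's along each axis, square within 0.1 rad); the blue block lies flat on it with all edges flush (within 4 mm along each axis and 0.05 rad); both are at rest and released (x of base_block in the frame of frame between -0.011 and 0.011 m and y of base_block in the frame of frame between -0.011 and 0.011 m and z of base_block in the frame of frame between -0.004 and 0.004 m and angle between the x axis of base_block and the x axis of frame, either way round below 0.1 rad and angle between each of base_block, top_block's own z axis and vertical below 0.05 rad and z of top_block in the frame of base_block between 0.022 and 0.028 m and contact force between top_block and base_block above 0.3 N and x of top_block in the frame of base_block between -0.004 and 0.004 m and y of top_block in the frame of base_block between -0.004 and 0.004 m and angle between the x axis of top_block and the x axis of base_block, either way round below 0.05 rad and linear speed of each of top_block, base_block below 0.01 m/s and contact force between the fingers and anything else below 0.2 N); the robot touches nothing.
It fails at once if the bottle is pushed over 15 mm or tipped (distance of bottle from where it was at the start of the episode above 0.015 m or angle between bottle's own z axis and vertical above 0.2 rad).
It fails at once if the ink pad is pushed over 15 mm or tipped (distance of ink_pad from where it was at the start of the episode above 0.015 m or angle between ink_pad's own z axis and vertical above 0.2 rad).
It fails at once if the hand stamp is pushed over 15 mm or tipped (distance of stamp from where it was at the start of the episode above 0.015 m or angle between stamp's own z axis and vertical above 0.2 rad).
It fails at once if the glue jar is pushed over 15 mm or tipped (distance of glue_jar from where it was at the start of the episode above 0.015 m or angle between glue_jar's own z axis and vertical above 0.2 rad).
It also fails if it takes over 72 s, if anything falls off the work surface, if the arm or the gripper's body presses on something with over 40 N, if the wrist force passes 120 N, or if a joint passes its speed limit or range.

ROBOT

A 7-joint arm with a two-finger parallel gripper is mounted at the origin on the work surface. World frame = base frame: x ahead of the robot, y to its left, z up, the work surface at z = 0. Lengths are in m, angles in rad, forces in N, time in s.
With the tool pointing down it reaches from about 0.4 to 0.85 m from the base axis. Payload 10.4 kg.
Tool frame: the origin (TCP) lies at the very end of the fingers, on their centre line; the grasp point (between the pads) lies 19 mm behind it; z points along the fingers, y is the line along which they close (so a half turn about z gives the same grasp; the last joint's range is limited). The gripper opens to 85 mm and grips with 20 to 120 N. Pads are 22 mm wide; open, the fingers measure 114 mm over their backs; the gripper's body (76 mm by 85 mm) begins 54 mm behind the grasp point. The pads swing forward as they close: fully open they stand 13 mm farther back than shut.
Start: joints at [1.156, 0.332, -0.065, 1.46, 0.022, 1.35, -0.088], TCP at [0.239, -0.578, 0.231] pointing down, gripper open.
Joint ranges: [-2.6, 2.6], [-0.5, 2.12], [-1.47, 1.34], [0.16, 2.42], [-1.27, 4.41], [0.06, 2.06], [-2.6, 2.6]. Speed limits (rad/s): [2.22, 2.22, 2.79, 2.79, 3.14, 3.14, 3.14].

INTERFACE

Orientations are given as a unit quaternion [x, y, z, w].
In Python, from cell import monitor, grab_frame, calibration, workorder gives the robot as it stands.
- The arm moves only by the shell command python3 -m creep 'ROWS' [FORCE]. ROWS is JSON, a list of rows, each a list of 5 numbers: the shift along the tool's x, y, z scaled (see below), then the turn about the tool's z scaled (see below), then the closure, from -1 (fully open) to 1 (shut). In form: [[dx, dy, dz, spin, gripper], ...]. A call has 1 to 20 rows; each row shifts and turns the commanded pose from where the row before left it, along the tool's axes as they then stand; what a row does not reach is not made up. The controller multiplies each number of a shift by 6 cm and each number of a turn by 0.1 rad. A row lasts 1/8 s, in which the tool goes at most 62.5 mm and 10.7 degrees, less where a joint would pass 70% of its speed; a pose out of reach is approached as far as the arm can. A call with a number of a shift or a turn outside -1 to 1 is refused whole. A call with a gripper value outside its range is refused whole. The fingers move at their own pace and stop on an object; FORCE is the grip in N (left out, the last holds). Time passes only in rows, so rows that do not move let the fingers close. It gives the time, the measured TCP pose, the force, the opening and the grip force at its end, in the units of the state.
- monitor.state(): the state, without advancing time (a new reading comes with each control period).
- grab_frame(name): name is "scene" or "top" or "wrist"; returns the picture (384x512x3 uint8, red, green, blue); there is no depth.
- calibration(name): a dict with "vfov" (degrees; the focal length in pixels is half the picture's height over the tangent of half this angle, whatever the lens; pixels are square), "cx", "cy" (the principal point, pixels), "k1" (the pictures are not rectified: a ray, as slopes to the right and down, at radius r is drawn at 1 + k1 r^2 times it, then the intrinsics apply), "xyz" and "attitude" of the camera in the world. Camera axes: x right, y down, z forward; pixel columns grow to the right and rows downward; lengths in m; the calibration is good to about 2 mm. A picture is of the moment at which its call begins: read the wrist's pose just before it. calibration takes no time and is no camera call; for the wrist camera it gives the pose at the moment of the call.
- workorder.finish_job(): hands the job in; it is judged then, once.
The state is a dict: "time": time; "q": joint angles; "qd": joint speeds; "joint_efforts": joint torques, N m; "eef_pos": TCP position; "orientation": TCP orientation; "force": force on the tool from outside, world axes, zero at the start; "torque": the same for the moment, N m; "gripper_width": opening from 0.0 (shut) to 1.0 (fully open); "grip_force": force on a finger pad.
Only numpy, scipy, OpenCV 4.12 (cv2) and the standard library are available. Lean on these libraries where they do the work, as an engineer would, in place of code of your own. Each camera call takes 0.05 s, during which the arm holds its last target. There are 200 camera calls.

## Working session

There is one attempt and no reset: what is moved stays moved. The work goes in short steps, Python scripts to look and compute and a shell command to move; the robot and the scene stay as the last step left them, time stands still between calls to the robot, and variables do not carry over. Pictures are saved under pics/ and viewed, at most 15 in all, crops included, and the job is handed in when it is done.

```bash
mkdir -p pics; ls; python3 - <<'E'
from cell import monitor, grab_frame, calibration
import cv2, numpy as np
ims=[]
for n in("scene","top"):
    im=grab_frame(n); cv2.imwrite(f"pics/{n}0.png",im[:,:,::-1]); c=calibration(n); print(n,c)
print(calibration("wrist")); s=monitor.state(); print(s)
E
```

```text
pics
scene {'vfov': 52.09314018400147, 'cx': 255.94275363902662, 'cy': 191.86341081012895, 'k1': -0.023377953494768604, 'xyz': array([1.50542732, 0.31104537, 0.80027319]), 'attitude': array([ 0.51596496,  0.73082966, -0.36455553, -0.25839396])}
top {'vfov': 57.877921718216136, 'cx': 250.11010517399802, 'cy': 191.49355354117438, 'k1': -0.0240521861100306, 'xyz': array([ 0.4272687 , -0.05611839,  1.15407157]), 'attitude': array([-0.69576957,  0.7156058 , -0.03336338,  0.05196094])}
{'vfov': 64.76525763896343, 'cx': 251.75795849660418, 'cy': 190.40659185384186, 'k1': 0.01795378058334573, 'xyz': array([ 0.31640972, -0.54505559,  0.37185377]), 'attitude': array([ 0.81997966, -0.54819587, -0.09204343,  0.13653809])}
{'time': 0.1, 'q': array([ 1.15636948,  0.33282164, -0.06473095,  1.46089143,  0.02157159,
        1.34987429, -0.08847829]), 'qd': array([ 0.00020497, -0.00053024, -0.00058666, -0.00173932,  0.0003028 ,
       -0.00014312, -0.0003417 ]), 'joint_efforts': array([ 1.60483596e-03, -6.26743484e+01,  4.94275347e-02, -3.92433035e+01,
        1.64637604e-02,  6.91871624e-03,  1.84309238e-05]), 'eef_pos': array([ 0.23856456, -0.57730497,  0.23057118]), 'orientation': array([ 9.80863768e-01,  1.94694236e-01, -1.36891723e-04, -6.35827789e-04]), 'force': array([-0.6945425 , -0.20439893, -0.55105122]), 'torque': array([-0.01515759, -0.05251001,  0.01507546]), 'grip_force': 0.0, 'gripper_width': 0.9999607376351343}
```

View pics/top0.png

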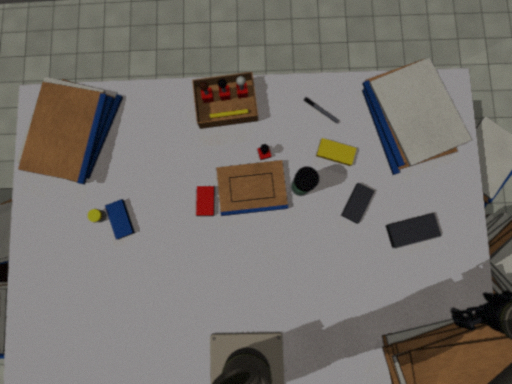

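View pics/scene0.png

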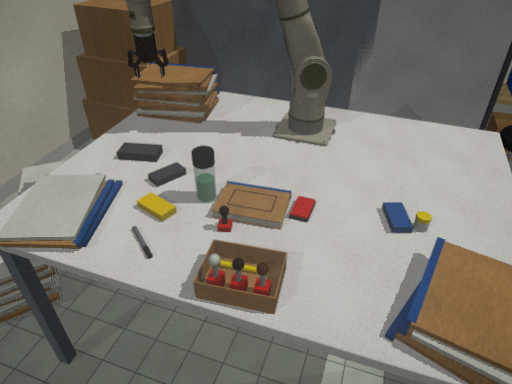

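The top view has world +x up and +y to the left. The frame is at (251,188) with the spine towards the robot. The bottle is at (306,180), the ink pad at (205,201) and the stamp at (264,152). The small dark block is at (357,203), with a larger one at (413,230). The blue block is at (120,219) and the glue jar at (96,215). Next I compute rough poses.

```bash
cat > h.py <<'E'
import numpy as np, cv2
from scipy.spatial.transform import Rotation as R
from cell import monitor, grab_frame, calibration
def intr(c):
    f=192/np.tan(np.radians(c['vfov'])/2)
    return np.array([[f,0,c['cx']],[0,f,c['cy']],[0,0,1.]]),np.array([c['k1'],0,0,0.])
def rays(c,uv):
    K,d=intr(c); p=cv2.undistortPoints(np.float64(uv).reshape(-1,1,2),K,d)[:,0]
    return R.from_quat(c['attitude']).apply(np.c_[p,np.ones(len(p))])
def atz(c,uv,z):
    r=rays(c,uv); return (c['xyz']+r*((z-c['xyz'][2])/r[:,2])[:,None])[:,:2]
def tri(views):  # [(c,uv)..] -> least-squares points
    D=[rays(c,uv) for c,uv in views]; out=[]
    for i in range(len(D[0])):
        A=0;b=0
        for (c,_),d in zip(views,D):
            n=d[i]/np.linalg.norm(d[i]); P=np.eye(3)-np.outer(n,n); A=A+P; b=b+P@c['xyz']
        out.append(np.linalg.solve(A,b))
    return np.array(out)
def rect(mask,near=None,amin=80):  # minAreaRect of biggest / nearest blob, float corners
    mask=cv2.morphologyEx(mask.astype(np.uint8),cv2.MORPH_OPEN,np.ones((3,3)))
    cs=[k for k in cv2.findContours(mask,cv2.RETR_EXTERNAL,cv2.CHAIN_APPROX_NONE)[0] if cv2.contourArea(k)>amin]
    k=max(cs,key=cv2.contourArea) if near is None else min(cs,key=lambda k:np.hypot(*(k[:,0].mean(0)-near)))
    return cv2.minAreaRect(k),k
def pose(P):  # 4 corners -> centre, yaw of long axis, dims
    P=np.asarray(P)[:,:2]; e=[P[1]-P[0],P[2]-P[1]]; L=[np.linalg.norm((P[1]-P[0]+P[2]-P[3])/2),np.linalg.norm((P[2]-P[1]+P[3]-P[0])/2)]
    l=(P[1]-P[0]+P[2]-P[3]) if L[0]>L[1] else (P[2]-P[1]+P[3]-P[0])
    a=np.arctan2(l[1],l[0]); a=(a+np.pi/2)%np.pi-np.pi/2
    return P.mean(0).round(4),round(a,3),np.round(L,4)
def yaw(s): return R.from_quat(s['orientation']).as_matrix()[:2,0]@[1,1j]
E
python3 - <<'E'
from h import *
im=cv2.imread('pics/top0.png'); c=calibration('top'); h=cv2.cvtColor(im,cv2.COLOR_BGR2HSV); H,S,V=cv2.split(h)
for n,m,near,z in[('dark',V<80,(357,203),.025),('big',V<80,(413,230),.025),('blue',(abs(H.astype(int)-110)<15)&(S>120),(120,219),.025),('brown',(H<25)&(S>80)&(V>60),(251,185),.03),('jar',(abs(H.astype(int)-30)<6)&(S>120),(96,215),.05),('red',((H<6)|(H>174))&(S>150),(205,200),.02),('bottle',V<60,(306,180),.18),('stampknob',V<60,(264,148),.075)]:
    r,k=rect(m,near,15); P=atz(c,cv2.boxPoints(r),z); print(n,r,*pose(P))
w=calibration('wrist'); s=monitor.state(); Rt=R.from_quat(s['orientation']); print(Rt.inv().apply(w['xyz']-s['eef_pos']),(Rt.inv()*R.from_quat(w['attitude'])).as_matrix().round(3), np.angle(yaw(s)))
E
```

```text
dark ((357.70001220703125, 202.6000213623047), (19.677398681640625, 37.11872863769531), 26.56505012512207) [ 0.5183 -0.3763] -0.517 [0.1223 0.0628]
big ((413.11767578125, 229.97059631347656), (24.738632202148438, 51.66008758544922), 75.96376037597656) [ 0.4249 -0.5482] -1.359 [0.1674 0.0781]
blue ((119.15384674072266, 218.7692413330078), (35.05704879760742, 18.63792610168457), 70.55996704101562) [0.4875 0.4055] 0.358 [0.0615 0.1172]
brown ((251.21339416503906, 185.4207305908203), (44.1726188659668, 67.47367858886719), 83.6598129272461) [ 0.5845 -0.0322] -1.489 [0.2206 0.1458]
jar ((94.5, 215.0), (12.0, 13.0), 90.0) [0.5001 0.4765] 1.544 [0.043  0.0388]
red ((205.0, 200.0), (28.0, 16.0), 90.0) [0.5417 0.1213] -0.011 [0.053  0.0927]
bottle ((304.5000305175781, 180.50001525878906), (22.62741470336914, 29.698484420776367), 45.0) [ 0.5727 -0.1866] -0.816 [0.0849 0.0638]
stampknob ((264.5, 149.0), (8.0, 7.0), 90.0) [ 0.6932 -0.0787] -0.032 [0.0222 0.026 ]
[ 0.08425786 -0.00025629 -0.14128415] [[ 0.    -0.946 -0.325]
 [ 1.     0.     0.   ]
 [-0.    -0.325  0.946]] 0.3918915199166768
```

Rough poses: dark block (0.518, -0.376), yaw -0.52. Blue block (0.488, 0.406), yaw 0.36. Frame about (0.58, -0.03), with its long axis at 1.65. I go above the dark block first.

```bash
cat >> h.py <<'E'
def plan(xyz,yw=None):
    s=monitor.state(); Rt=R.from_quat(s['orientation']); d=Rt.inv().apply(np.array(xyz)-s['eef_pos'])/.06
    sp=None if yw is None else -((yw-np.angle(yaw(s))+np.pi)%(2*np.pi)-np.pi)/.1
    print('t',round(s['time'],2),'eef',s['eef_pos'].round(4),'yaw',np.angle(yaw(s)).round(4),'shift first',d.round(3),'then spin',sp,'F',s['force'].round(1),'w',round(s['gripper_width'],3),'tilt',Rt.as_matrix()[2,2].round(4))
E
python3 -m creep '[[0.3,-0.1,0,0,-1],[0.5,-0.1,0.1,0,-1],[0.6,-0.15,0.1,0,-1],[0.6,-0.15,0.1,0,-1],[0.6,-0.15,0.1,0,-1],[0.6,-0.15,0.1,0,-1],[0.6,-0.15,0.1,0,-1],[0.6,-0.15,0.1,0,-1],[0.6,-0.15,0.1,0,-1],[0.4,-0.08,0.1,0,-1],[0.18,0,0,0,-1]]'
python3 -m creep '[[0,0,0,0.9,-1],[0,0,0,0.9,-1],[0,0,0,0.9,-1],[0,0,0,0.9,-1],[0,0,0,0.9,-1],[0,0,0,0.9,-1],[0,0,0,0.9,-1],[0,0,0,0.9,-1],[0,0,0,0.9,-1],[0,0,0,1,-1],[0,0,0,0,-1]]'
python3 - <<'E'
from h import *
plan((.518,-.376,.12),-.517)
c=calibration('wrist'); im=grab_frame('wrist'); cv2.imwrite('pics/w1.png',im[:,:,::-1]); import pickle; pickle.dump(c,open('c1.pkl','wb'))
r,k=rect(im.max(2)<80,(250,190),500); print(r); print(pose(atz(c,cv2.boxPoints(r),.025)))
E
```

```text
time: 1.48
eef_pos: [0.5192, -0.3732, 0.1768]
orientation: [0.981, 0.196, -0.0, -0.001]
force: [-0.1, -0.7, 0.7]
gripper_width: 1.005
grip_force: 0.0
time: 2.85
eef_pos: [0.5174, -0.3762, 0.1777]
orientation: [0.967, -0.256, 0.0, 0.0]
force: [-0.3, -0.0, -1.1]
gripper_width: 1.003
grip_force: 0.0
t 2.85 eef [ 0.5174 -0.3762  0.1777] yaw -0.5181 shift first [ 0.006 -0.008  0.961] then spin -0.011117438057537399 F [-0.3 -0.  -1.1] w 1.003 tilt -1.0
((249.5, 166.5), (115.0, 61.0), 90.0)
(array([ 0.5227, -0.376 ]), np.float64(-0.52), array([0.0612, 0.1187]))
```

View pics/w1.png

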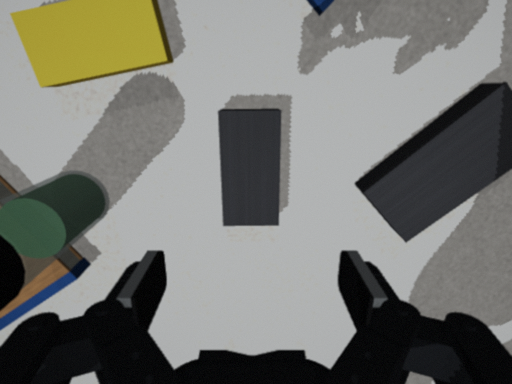

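The wrist view shows the small dark block at (250,167), aligned and between the fingers. I descend, taking a second look for the height.

```bash

python3 -m creep '[[0,0,0.3,0,-1],[0,0,0.4,0,-1],[0,0,0.2,0,-1],[0,0,0,0,-1]]' >/dev/null
python3 - <<'E'
from h import *; import pickle
c=calibration('wrist'); im=grab_frame('wrist'); cv2.imwrite('pics/w2.png',im[:,:,::-1]); c1=pickle.load(open('c1.pkl','rb'))
r2,_=rect(im.max(2)<80,(250,190),500); r1,_=rect(cv2.imread('pics/w1.png').max(2)<80,(250,190),500)
def o(r): # corners ordered by image quadrant
    b=cv2.boxPoints(r); a=np.arctan2(*(b-b.mean(0)).T[::-1]); return b[np.argsort(a)]
print(r1,r2); T=tri([(c1,o(r1)),(c,o(r2))]); print(T.round(4),pose(T),pose(atz(c,o(r2),.025)))
p=pose(atz(c,o(r2),.025)); plan((*p[0],.004),p[1])
E
```

```text
((249.5, 166.5), (115.0, 61.0), 90.0) ((249.5, 181.0), (138.0, 75.0), 90.0)
[[ 0.5885 -0.3788  0.0103]
 [ 0.5589 -0.4312  0.0126]
 [ 0.4566 -0.3757  0.0284]
 [ 0.4887 -0.3191  0.0283]] (array([ 0.5232, -0.3762]), np.float64(-0.518), array([0.0627, 0.1163])) (array([ 0.5229, -0.3762]), np.float64(-0.52), array([0.062 , 0.1195]))
t 3.45 eef [ 0.5176 -0.376   0.1231] yaw -0.5179 shift first [ 0.08  -0.042  1.985] then spin 0.021296769014451655 F [0.5 0.3 0.7] w 1.002 tilt -1.0
```

```bash

python3 -m creep '[[0.08,-0.04,0.3,0,-1],[0,0,0.5,0,-1],[0,0,0.5,0,-1],[0,0,0.4,0,-1],[0,0,0.2,0,-1],[0,0,0.06,0,-1],[0,0,0,0,0.2],[0,0,0,0,1],[0,0,0,0,1],[0,0,0,0,1],[0,0,0,0,1],[0,0,0,0,1]]' 60
python3 -m creep '[[0,0,-0.2,0,1],[0,0,-0.6,0,1],[0,0,-0.8,0,1],[0,0,-0.8,0,1],[0,0,-0.4,0,1],[0,0,0,0,1]]' 60
python3 - <<'E'
from h import *
# frame from top picture: dark thin lines inside brown
im=cv2.imread('pics/top0.png'); c=calibration('top')
plan((.58,-.032,.18),1.65)
cv2.imwrite('pics/tcrop.png',cv2.resize(im[150:225,185:325],None,fx=5,fy=5,interpolation=cv2.INTER_CUBIC))
E
```

```text
time: 4.95
eef_pos: [0.5236, -0.3771, 0.0073]
orientation: [0.967, -0.256, 0.001, 0.001]
force: [-1.4, -0.1, 7.3]
gripper_width: 0.685
grip_force: 67.3
time: 5.7
eef_pos: [0.5236, -0.3766, 0.1757]
orientation: [0.967, -0.256, 0.002, 0.0]
force: [0.6, -0.7, -7.7]
gripper_width: 0.687
grip_force: 67.9
t 5.7 eef [ 0.5236 -0.3766  0.1757] yaw -0.5181 shift first [-2.029 -5.455 -0.078] then spin -21.681182941804423 F [ 0.6 -0.7 -7.7] w 0.687 tilt -1.0
```

```bash

python3 -m creep '[[0,0,-0.5,-0.6,1],[0,0,-0.6,-1,1],[0,0,-0.5,-1,1],[0,0,-0.1,-1,1],[0,0,0,-1,1],[0,0,0,-1,1],[0,0,0,-1,1],[0,0,0,-1,1],[0,0,0,-1,1],[0,0,0,-1,1],[0,0,0,-1,1],[0,0,0,-1,1],[0,0,0,-1,1],[0,0,0,-1,1],[0,0,0,-1,1],[0,0,0,-1,1],[0,0,0,-1,1],[0,0,0,-1,1],[0,0,0,-1,1],[0,0,0,-1,1]]' 60
python3 -m creep '[[0,0,0,-1,1],[0,0,0,-1,1],[0,0,0,-0.1,1],[0,0,0,0,1]]' 60
python3 - <<'E'
from h import *
plan((.58,-.032,.27),1.65)
E
```

```text
time: 8.2
eef_pos: [0.5223, -0.3758, 0.2731]
orientation: [0.75, 0.661, -0.0, -0.002]
force: [0.0, -0.8, -7.7]
gripper_width: 0.682
grip_force: 68.1
time: 8.7
eef_pos: [0.5226, -0.3761, 0.2745]
orientation: [0.679, 0.735, -0.0, -0.001]
force: [0.1, 0.3, -6.9]
gripper_width: 0.683
grip_force: 68.1
t 8.7 eef [ 0.5226 -0.3761  0.2745] yaw 1.6499 shift first [5.642 1.406 0.08 ] then spin -0.0006344876508901365 F [ 0.1  0.3 -6.9] w 0.683 tilt -1.0
```

View pics/tcrop.png

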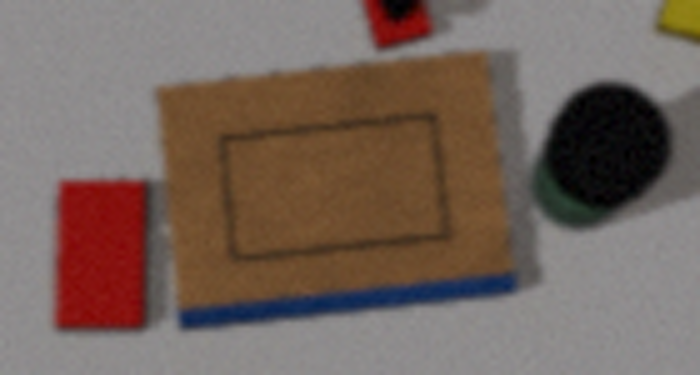

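Frame corners are at crop pixels (222,136), (435,116), (447,237) and (234,257), and the frame is clearly readable. The ink pad is at left and the bottle at right. I travel to a spot short of the frame for a closer wrist look.

```bash

python3 -m creep '[[0.3,0.1,0,0,1],[0.5,0.15,0,0,1],[0.6,0.2,0,0,1],[0.6,0.2,0,0,1],[0.6,0.2,0,0,1],[0.6,0.2,0,0,1],[0.5,0.2,0,0,1],[0.3,0.1,0,0,1],[0.1,0.05,0,0,1],[0,0,0,0,1]]' 60
python3 - <<'E'
from h import *; import pickle
X=np.array([(222,136),(435,116),(447,237),(234,257)],float); uv=(X+.5)/5-.5+[185,150]
p=pose(atz(calibration('top'),uv,.03)); print(p)
c=calibration('wrist'); im=grab_frame('wrist'); pickle.dump(c,open('c3.pkl','wb')); cv2.imwrite('pics/w3.png',im[:,:,::-1])
plan((*p[0],.27),p[1]+np.pi)
E
```

```text
time: 9.95
eef_pos: [0.5867, -0.125, 0.2756]
orientation: [0.678, 0.735, -0.0, 0.0]
force: [-0.6, -0.1, -6.8]
gripper_width: 0.684
grip_force: 68.1
(array([ 0.5792, -0.0332]), np.float64(-1.507), array([0.1398, 0.0802]))
t 10.0 eef [ 0.5866 -0.1257  0.2756] yaw 1.6501 shift first [ 1.547 -0.     0.092] then spin 0.15498316318260486 F [-0.4 -0.1 -7.3] w 0.682 tilt -1.0
```

View pics/w3.png

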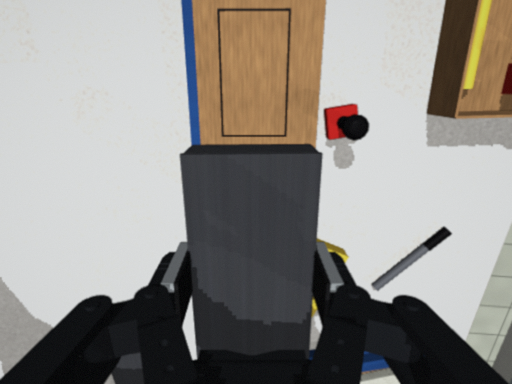

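The wrist view shows the frame with corners at (218,10), (291,9), (286,135) and (222,135). The dark block is held straight.

```bash

python3 - <<'E'
from h import *; import pickle
c=pickle.load(open('c3.pkl','rb')); uw=np.array([(218,10),(291,9),(286,135),(222,135)],float)
print(pose(atz(c,uw,.03)),atz(c,uw,.03).round(3).tolist())
X=np.array([(222,136),(435,116),(447,237),(234,257)],float); ut=(X+.5)/5-.5+[185,150]
T=tri([(c,uw),(calibration('top'),ut)]); print(T.round(4),pose(T))
p=pose(atz(c,uw,.03)); plan((*p[0],.0385),p[1]+np.pi)
E
```

```text
(array([ 0.5825, -0.0301]), np.float64(-1.492), array([0.0813, 0.1388])) [[0.536, 0.035], [0.617, 0.043], [0.628, -0.096], [0.547, -0.103]]
[[ 0.569   0.0044  0.266 ]
 [ 0.5507 -0.0749  0.5471]
 [ 0.5777 -0.0937  0.1032]
 [ 0.5394 -0.021   0.3663]] (array([ 0.5592, -0.0463]), np.float64(-1.44), array([0.0767, 0.0221]))
t 10.0 eef [ 0.5866 -0.1257  0.2756] yaw 1.6501 shift first [1.597 0.06  3.951] then spin 0.0049831631826080525 F [-0.4 -0.1 -7.3] w 0.682 tilt -1.0
```

```bash

python3 -m creep '[[0.3,0.03,0,0.03,1],[0.5,0,0.2,0,1],[0.5,0,0.4,0,1],[0.25,0,0.6,0,1],[0.03,0,0.6,0,1],[0,0,0.6,0,1],[0,0,0.6,0,1],[0,0,0.4,0,1],[0,0,0.1,0,1],[0,0,0,0,1]]' 60
python3 - <<'E'
from h import *; import pickle
c=pickle.load(open('c3.pkl','rb')); uw=np.array([(218,10),(291,9),(286,135),(222,135)],float)
X=np.array([(234,257),(222,136),(435,116),(447,237)],float); ut=(X+.5)/5-.5+[185,150]
T=tri([(c,uw),(calibration('top'),ut)]); print(T[:,2].round(4),pose(T))
plan((.581,-.0315,.0375),1.645)
E
```

```text
time: 11.25
eef_pos: [0.5815, -0.0298, 0.0663]
orientation: [0.679, 0.734, 0.0, 0.0]
force: [-0.3, -0.3, -6.4]
gripper_width: 0.683
grip_force: 68.0
[ 0.0276  0.0394 -0.0226  0.009 ] (array([ 0.5826, -0.0336]), np.float64(-1.468), array([0.0838, 0.1426]))
t 11.25 eef [ 0.5815 -0.0298  0.0663] yaw 1.6483 shift first [-0.027 -0.011  0.48 ] then spin 0.032792775037622235 F [-0.3 -0.3 -6.4] w 0.683 tilt -1.0
```

```bash

python3 -m creep '[[-0.03,0,0.2,0.03,1],[0,0,0.15,0,1],[0,0,0.08,0,1],[0,0,0,0,1]]' 60
python3 -m creep '[[0,0,0.03,0,1],[0,0,0,0,1]]' 60
python3 -m creep '[[0,0,0.03,0,1],[0,0,0,0,1]]' 60
```

```text
time: 11.75
eef_pos: [0.5811, -0.0314, 0.0395]
orientation: [0.68, 0.733, -0.0, -0.0]
force: [-0.4, -0.5, -5.6]
gripper_width: 0.688
grip_force: 68.0
time: 12.0
eef_pos: [0.5814, -0.0315, 0.0382]
orientation: [0.68, 0.733, 0.0, 0.0]
force: [-0.4, 0.1, -7.2]
gripper_width: 0.679
grip_force: 68.1
time: 12.25
eef_pos: [0.5816, -0.0315, 0.0373]
orientation: [0.68, 0.733, 0.0, 0.0]
force: [-4.7, 0.3, 5.0]
gripper_width: 0.684
grip_force: 69.4
```

```bash

python3 -m creep '[[0,0,0,0,0],[0,0,0,0,-1],[0,0,0,0,-1],[0,0,0,0,-1],[0,0,-0.3,0,-1],[0,0,-0.6,0,-1],[0,0,-0.8,0,-1],[0,0,-0.8,0,-1],[0,0,-0.4,0,-1],[0,0,0,0,-1]]'
python3 - <<'E'
from h import *; import pickle
c=calibration('wrist'); im=grab_frame('wrist'); pickle.dump(c,open('c4.pkl','wb')); cv2.imwrite('pics/w4.png',im[:,:,::-1])
t=grab_frame('top'); ct=calibration('top'); cv2.imwrite('pics/t4.png',t[:,:,::-1])
plan((.49,.35,.2),.358)
r,k=rect(im.max(2)<70,(250,190),500); print(r,pose(atz(c,cv2.boxPoints(r),.055)))
E
```

```text
time: 13.5
eef_pos: [0.5825, -0.0312, 0.2137]
orientation: [0.68, 0.733, 0.001, 0.002]
force: [-0.6, 0.5, -0.0]
gripper_width: 1.001
grip_force: 0.0
t 13.6 eef [ 0.5812 -0.0315  0.2106] yaw 1.6459 shift first [ 6.454 -1.038  0.174] then spin 12.879215510980178 F [ 0.2  0.2 -1. ] w 0.996 tilt -1.0
((249.5, 170.5), (113.0, 59.0), 90.0) (array([ 0.5815, -0.0326]), np.float64(-1.498), array([0.0606, 0.1201]))
```

View pics/w4.png

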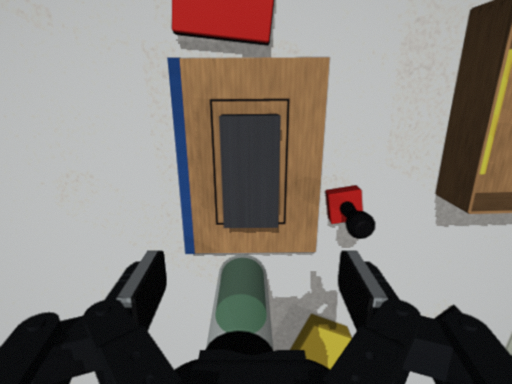

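The dark block spans (220–280, 114–227). The frame corners are (211,100), (289,100), (285,223) and (217,223). I compare them and check the blue block pose.

```bash

python3 - <<'E'
from h import *; import pickle
c=pickle.load(open('c4.pkl','rb'))
F=pose(atz(c,[(211,100),(289,100),(285,223),(217,223)],.03)); B=pose(atz(c,[(220.5,114),(279.5,114),(279.5,227),(221.5,227)],.055)); print(F,B)
d=B[0]-F[0]; u=np.array([np.cos(F[1]),np.sin(F[1])]); print('along',d@u,'across',d@[-u[1],u[0]])
E
python3 -m creep '[[0.3,-0.1,0,0,-1],[0.6,-0.1,0,0,-1],[0.8,-0.1,0,0,-1],[0.8,-0.15,0,0,-1],[0.8,-0.15,0,0,-1],[0.8,-0.15,0,0,-1],[0.8,-0.15,0,0,-1],[0.8,-0.1,0.1,0,-1],[0.5,-0.04,0.1,0,-1],[0.25,0,0,0,-1],[0,0,0,0.9,-1],[0,0,0,1,-1],[0,0,0,1,-1],[0,0,0,1,-1],[0,0,0,1,-1],[0,0,0,1,-1],[0,0,0,1,-1],[0,0,0,1,-1],[0,0,0,1,-1],[0,0,0,1,-1]]'
python3 -m creep '[[0,0,0,1,-1],[0,0,0,1,-1],[0,0,0,1,-1],[0,0,0,0,-1]]'
python3 - <<'E'
from h import *; import pickle
c=calibration('wrist'); im=grab_frame('wrist'); pickle.dump(c,open('c5.pkl','wb')); cv2.imwrite('pics/w5.png',im[:,:,::-1])
plan((.49,.40,.15),.358)
H,S,V=[a.astype(int) for a in cv2.split(cv2.cvtColor(im,cv2.COLOR_RGB2HSV))]
r,k=rect((abs(H-110)<15)&(S>120),(250,190),500); P=pose(atz(c,cv2.boxPoints(r),.025)); print(r,P)
E
```

```text
(array([ 0.5825, -0.0301]), np.float64(-1.489), array([0.0801, 0.1389])) (array([ 0.5823, -0.0325]), np.float64(-1.493), array([0.0601, 0.1201]))
along 0.0023756346794370376 across -0.000395423658695439
time: 16.1
eef_pos: [0.49, 0.3491, 0.1982]
orientation: [0.947, 0.32, -0.0, 0.0]
force: [-0.4, 0.7, 0.1]
gripper_width: 1.001
grip_force: 0.0
time: 16.6
eef_pos: [0.49, 0.3493, 0.1982]
orientation: [0.984, 0.177, -0.0, 0.0]
force: [0.4, -0.1, 0.0]
gripper_width: 1.004
grip_force: 0.0
t 16.65 eef [0.49   0.3494 0.1982] yaw 0.3575 shift first [ 0.295 -0.791  0.803] then spin -0.005207080541520526 F [-0.1 -0.5  0.6] w 1.004 tilt -1.0
((195.6502685546875, 144.9616241455078), (113.31819915771484, 59.193294525146484), 88.66777801513672) (array([0.4907, 0.4123]), np.float64(0.318), array([0.062 , 0.1192]))
```

View pics/w5.png

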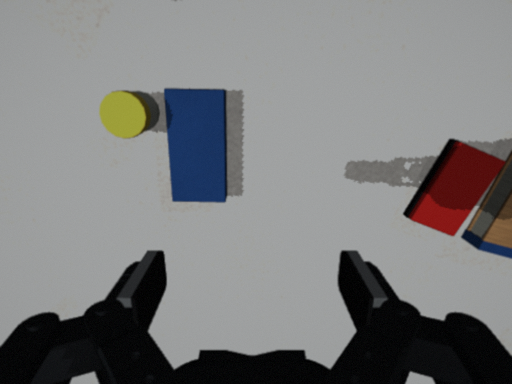

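The blue block is at (196,145), and the jar lid at (125,113) beside its +x half. I move above its free half and look again.

```bash

python3 -m creep '[[0.02,-0.3,0.2,0,-1],[0,-0.4,0.4,0,-1],[0,-0.27,0.4,0,-1],[0,0,0.13,0.3,-1],[0,0,0,0,-1]]'
python3 - <<'E'
from h import *; import pickle
c=calibration('wrist'); c1=pickle.load(open('c5.pkl','rb')); im=grab_frame('wrist'); pickle.dump(c,open('c6.pkl','wb')); cv2.imwrite('pics/w6.png',im[:,:,::-1])
def o(im):
    H,S,V=[a.astype(int) for a in cv2.split(cv2.cvtColor(im,cv2.COLOR_RGB2HSV))]
    m=(abs(H-110)<15)&(S>120); r,k=rect(m,(250,190),500); x=cv2.approxPolyDP(cv2.convexHull(k),6,True)[:,0].astype(float); print(r,x.tolist(), V[m].mean()); b=cv2.boxPoints(r); a=np.arctan2(*(b-b.mean(0)).T[::-1]); return b[np.argsort(a)]
b=o(im); a=o(cv2.imread('pics/w5.png')[:,:,::-1].copy()); P=pose(atz(c,b,.025)); print(P); T=tri([(c1,a),(c,b)]); print(T.round(4),pose(T))
g=P[0]-.02*np.array([np.cos(P[1]),np.sin(P[1])]); plan((*g,.006),P[1])
H,S,V=[a.astype(int) for a in cv2.split(cv2.cvtColor(im,cv2.COLOR_RGB2HSV))]
r,k=rect((abs(H-30)<6)&(S>120),(150,100),100); j=atz(c,[cv2.minEnclosingCircle(k)[0]],.05)[0]; d=j-P[0]; u=np.array([np.cos(P[1]),np.sin(P[1])]); print('jar in block',d@u,d@[-u[1],u[0]],r)
E
```

```text
time: 17.27
eef_pos: [0.4709, 0.4043, 0.1299]
orientation: [0.987, 0.162, -0.0, 0.0]
force: [-0.2, -0.6, 0.1]
gripper_width: 1.0
grip_force: 0.0
((250.94168090820312, 160.26654052734375), (137.6082000732422, 74.20968627929688), 89.10482788085938) [[286.0, 92.0], [283.0, 228.0], [220.0, 229.0], [213.0, 93.0]] 83.92523686477175
((195.6502685546875, 144.9616241455078), (113.31819915771484, 59.193294525146484), 88.66777801513672) [[165.0, 89.0], [224.0, 91.0], [223.0, 201.0], [173.0, 200.0]] 71.76672613737735
(array([0.4911, 0.4121]), np.float64(0.34), array([0.062 , 0.1175]))
[[0.5364 0.459  0.0213]
 [0.557  0.4042 0.0185]
 [0.4501 0.3635 0.0335]
 [0.4225 0.4241 0.0236]] (array([0.4915, 0.4127]), np.float64(0.33), array([0.0625, 0.1167]))
t 17.32 eef [0.4714 0.4043 0.1308] yaw 0.3252 shift first [ 0.018 -0.014  2.08 ] then spin -0.14774818970293424 F [0.1 0.2 0.1] w 1.002 tilt -1.0
jar in block 0.03582860376455489 0.06203313642398869 ((163.5, 126.5), (59.0, 59.0), 90.0)
```

View pics/w6.png

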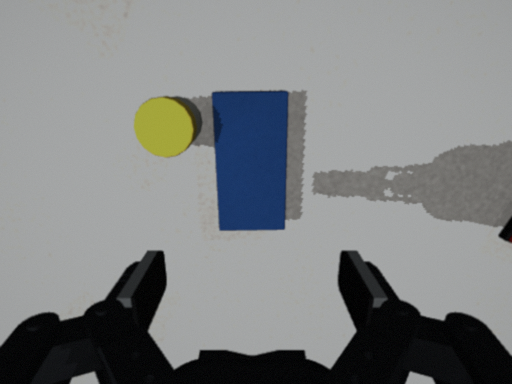

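The blue block's corners are (213,92), (287,92), (285,229) and (219,229). The jar at (164,127) stays well clear of the finger position at the free half. I grasp it here.

```bash

python3 -m creep '[[0.02,-0.01,0.3,-0.12,-1],[0,0,0.6,0,-1],[0,0,0.6,0,-1],[0,0,0.35,0,-1],[0,0,0.15,0,-1],[0,0,0.04,0,-1],[0,0,0,0,0.2],[0,0,0,0,1],[0,0,0,0,1],[0,0,0,0,1],[0,0,0,0,1],[0,0,0,0,1]]' 60
python3 -m creep '[[0,0,-0.15,0,1],[0,0,-0.5,0,1],[0,0,-0.8,0,1],[0,0,-0.8,0,1],[0,0,-0.4,0,1],[0,0,0,0,1]]' 60
python3 - <<'E'
from h import *; import pickle
c=calibration('wrist'); s=monitor.state(); im=grab_frame('wrist'); cv2.imwrite('pics/w7.png',im[:,:,::-1])
H,S,V=[a.astype(int) for a in cv2.split(cv2.cvtColor(im,cv2.COLOR_RGB2HSV))]
m=(abs(H-110)<15)&(S>120)&(V>20); r,k=rect(m,(250,190),500); x=cv2.approxPolyDP(cv2.convexHull(k),8,True)[:,0]; print(r,x.tolist())
z=s['eef_pos'][2]-.008+.025; P=atz(c,x.astype(float),z); Rt=R.from_quat(s['orientation']); print((Rt.inv().apply(np.c_[P,np.full(len(P),z)]-s['eef_pos'])).round(4))
plan((.5823,-.0315,.2),1.648)
E
```

```text
time: 18.82
eef_pos: [0.4727, 0.4061, 0.0097]
orientation: [0.986, 0.168, 0.001, -0.0]
force: [-2.2, -1.8, 5.6]
gripper_width: 0.681
grip_force: 65.4
time: 19.58
eef_pos: [0.4724, 0.4064, 0.1692]
orientation: [0.986, 0.168, 0.002, -0.001]
force: [-0.8, 1.0, -7.0]
gripper_width: 0.682
grip_force: 66.4
((252.0, 217.0), (234.0, 142.0), 90.0) [[182, 102], [323, 103], [306, 334], [197, 333]]
[[ 0.0784 -0.0278 -0.0167]
 [ 0.078   0.0278 -0.0168]
 [-0.0365  0.0277 -0.0171]
 [-0.0359 -0.0284 -0.0171]]
t 19.62 eef [0.4718 0.4056 0.1671] yaw 0.3378 shift first [-0.676  7.483 -0.548] then spin -13.102037760535197 F [-0.7 -0.9 -6.2] w 0.685 tilt -1.0
```

Blue is held 19–20 mm off centre along tool x and level. I carry it over to the overhang position and turn.

```bash

python3 -m creep '[[0,0.3,0,0,1],[-0.04,0.5,0,0,1],[-0.05,0.7,0,0,1],[-0.05,0.8,0,0,1],[-0.05,0.8,0,0,1],[-0.1,0.8,0,0,1],[-0.1,0.8,0.1,0,1],[-0.1,0.8,0.1,0,1],[-0.1,0.8,0.1,0,1],[0,0.55,0.1,0,1],[0,0.3,0,0,1],[0,0.01,0,0,1]]' 60
python3 -m creep '[[0,0,0,-0.7,1],[0,0,0,-1,1],[0,0,0,-1,1],[0,0,0,-1,1],[0,0,0,-1,1],[0,0,0,-1,1],[0,0,0,-1,1],[0,0,0,-1,1],[0,0,0,-1,1],[0,0,0,-1,1],[0,0,0,-1,1],[0,0,0,-1,1],[0,0,0,-1,1],[0,0,0,-0.4,1],[0,0,0,0,1]]' 60
python3 - <<'E'
from h import *
plan((.5807,-.0116,.0647),1.648)
E
```

```text
time: 21.12
eef_pos: [0.5805, -0.0127, 0.1424]
orientation: [0.986, 0.167, -0.001, -0.0]
force: [0.4, 0.8, -3.7]
gripper_width: 0.683
grip_force: 66.4
time: 23.0
eef_pos: [0.5806, -0.0096, 0.1433]
orientation: [0.679, 0.734, 0.0, -0.0]
force: [-0.3, -1.0, -5.2]
gripper_width: 0.682
grip_force: 66.4
t 23.0 eef [ 0.5806 -0.0096  0.1433] yaw 1.6497 shift first [-3.300e-02 -1.000e-03  1.309e+00] then spin 0.01747302492712599 F [-0.3 -1.  -5.2] w 0.682 tilt -1.0
```

```bash

python3 -m creep '[[-0.03,0,0.2,0.02,1],[0,0,0.4,0,1],[0,0,0.4,0,1],[0,0,0.2,0,1],[0,0,0.03,0,1],[0,0,0,0,1]]' 60
python3 -m creep '[[0,0,0.02,0,1],[0,0,0,0,1]]' 60
python3 -m creep '[[0,0,0.02,0,1],[0,0,0,0,1]]' 60
python3 -m creep '[[0,0,0.02,0,1],[0,0,0,0,1]]' 60
```

```text
time: 23.75
eef_pos: [0.5815, -0.0131, 0.0699]
orientation: [0.68, 0.733, 0.0, 0.0]
force: [-0.6, 0.7, -4.3]
gripper_width: 0.682
grip_force: 66.3
time: 24.0
eef_pos: [0.5812, -0.0132, 0.0685]
orientation: [0.68, 0.733, 0.0, 0.0]
force: [-0.2, -0.7, -5.7]
gripper_width: 0.679
grip_force: 66.3
time: 24.25
eef_pos: [0.581, -0.0132, 0.0669]
orientation: [0.68, 0.733, -0.0, 0.0]
force: [-0.7, -0.6, -5.2]
gripper_width: 0.684
grip_force: 66.3
time: 24.5
eef_pos: [0.5809, -0.0132, 0.0656]
orientation: [0.68, 0.733, -0.0, -0.0]
force: [0.1, -0.4, -5.0]
gripper_width: 0.682
grip_force: 66.3
```

```bash

python3 -m creep '[[0,0,0.02,0,1],[0,0,0,0,1]]' 60
python3 -m creep '[[0,0,0.015,0,1],[0,0,0,0,1]]' 60 
python3 - <<'E'
from h import *; import pickle
c=calibration('wrist'); plan((.5823,-.0325-.019,.06),1.648); im=grab_frame('wrist'); pickle.dump(c,open('c8.pkl','wb')); cv2.imwrite('pics/w8.png',im[:,:,::-1])
E
```

```text
time: 24.75
eef_pos: [0.5811, -0.0133, 0.0648]
orientation: [0.68, 0.733, 0.0, 0.0]
force: [-0.3, -0.6, -1.8]
gripper_width: 0.684
grip_force: 66.7
time: 25.0
eef_pos: [0.5811, -0.0133, 0.0647]
orientation: [0.68, 0.733, -0.0, 0.0]
force: [-5.8, -0.9, 9.0]
gripper_width: 0.677
grip_force: 67.8
t 25.0 eef [ 0.5811 -0.0133  0.0647] yaw 1.6457 shift first [-0.636 -0.028  0.078] then spin -0.022955080575637332 F [-5.8 -0.9  9. ] w 0.677 tilt -1.0
```

View pics/w8.png

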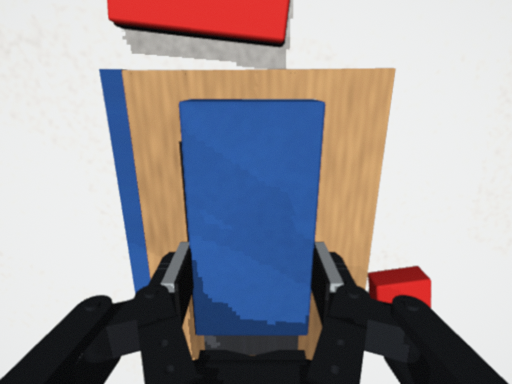

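The blue block's corners are at (180,101), (325,100), (308,334) and (195,335), lying in line with the dark block, whose end just shows at the bottom (204–300, 340).

```bash

python3 - <<'E'
from h import *; import pickle
c=pickle.load(open('c8.pkl','rb')); B=pose(atz(c,[(180.5,100.5),(325,100.5),(308,334),(195,335)],.08)); print(B)
d=np.array([.5823,-.0325])-B[0]; u=np.array([np.cos(1.647),np.sin(1.647)]); print('slide (tool x)',d@u,(d@u)/.06,'across',d@[-u[1],u[0]])
E
python3 -m creep '[[0,0,-0.006,0,1],[0,0,0,0,1]]' 60
```

```text
(array([0.5801, 0.0067]), np.float64(-1.5), array([0.0583, 0.1176]))
slide (tool x) -0.03925372374386101 -0.6542287290643503 across 0.0007906783420852247
time: 25.3
eef_pos: [0.5811, -0.0133, 0.0647]
orientation: [0.68, 0.733, -0.0, 0.0]
force: [-4.4, -1.3, 7.2]
gripper_width: 0.682
grip_force: 67.7
```

```bash

python3 -m creep '[[-0.02,0,-0.003,0,1],[-0.04,0,0,0,1],[-0.05,0,0,0,1],[-0.05,0,0,0,1],[-0.05,0,0,0,1],[-0.05,0,0,0,1],[-0.05,0,0,0,1],[-0.05,0,0,0,1],[-0.05,0,0,0,1],[-0.02,0,0,0,1],[0,0,0,0,1]]' 60
```

```text
time: 26.68
eef_pos: [0.5837, -0.0376, 0.0647]
orientation: [0.68, 0.733, 0.001, 0.0]
force: [-0.0, 4.7, 3.6]
gripper_width: 0.682
grip_force: 67.3
```

```bash

python3 -m creep '[[-0.03,0,0,0,1],[-0.05,0,0,0,1],[-0.05,0,0,0,1],[-0.05,0,0,0,1],[-0.03,0,0,0,1],[0,0,0,0,1]]' 60
python3 - <<'E'
from h import *
t=grab_frame('top'); cv2.imwrite('pics/t9.png',t[:,:,::-1]); t=grab_frame('scene'); cv2.imwrite('pics/s9.png',cv2.resize(t[160:245,180:330],None,fx=5,fy=5,interpolation=cv2.INTER_CUBIC)[:,:,::-1])
E
```

```text
time: 27.42
eef_pos: [0.5845, -0.0504, 0.0647]
orientation: [0.68, 0.733, 0.001, 0.0]
force: [0.5, 4.8, 3.5]
gripper_width: 0.682
grip_force: 67.3
```

View pics/s9.png

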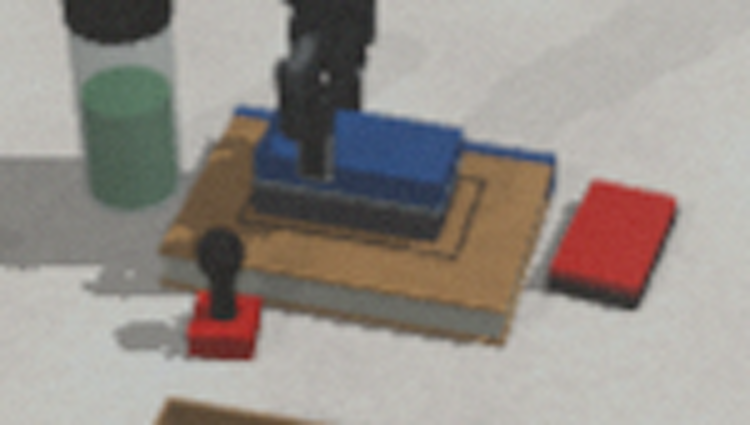

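The scene view shows blue on the dark block, right-hand edges nearly flush at about (450,203), inside the frame. I release, lift and check from the +y side.

```bash

python3 -m creep '[[0,0,0,0,0],[0,0,0,0,-1],[0,0,0,0,-1],[0,0,0,0,-1],[0,0,-0.3,0,-1],[0,0,-0.6,0,-1],[0.3,0,-0.4,0,-1],[0.6,0,0,0,-1],[0.6,0,0,0,-1],[0.3,0,0,0,-1],[0,0,0,0,-1]]'
python3 - <<'E'
from h import *; import pickle
c=calibration('wrist'); plan((.5823,-.0325-.019,.06),1.648); im=grab_frame('wrist'); pickle.dump(c,open('c10.pkl','wb')); cv2.imwrite('pics/w10.png',im[:,:,::-1])
K,D=intr(c); u=np.array([np.cos(1.647),np.sin(1.647)]);v=np.array([-u[1],u[0]])
s=grab_frame('scene'); cv2.imwrite('pics/s10.png',s[:,:,::-1])
cr=im[90:384,130:380]; cv2.imwrite('pics/w10c.png',cv2.resize(cr,None,fx=2,fy=2,interpolation=cv2.INTER_CUBIC)[:,:,::-1])
E
```

```text
time: 28.9
eef_pos: [0.5759, 0.0571, 0.1428]
orientation: [0.679, 0.734, 0.0, 0.0]
force: [-0.7, -0.3, 0.1]
gripper_width: 0.998
grip_force: 0.0
t 28.9 eef [0.5759 0.0571 0.1428] yaw 1.6478 shift first [-1.812 -0.033  1.379] then spin -0.001996596667379613 F [-0.7 -0.3  0.1] w 0.998 tilt -1.0
```

View pics/w10c.png

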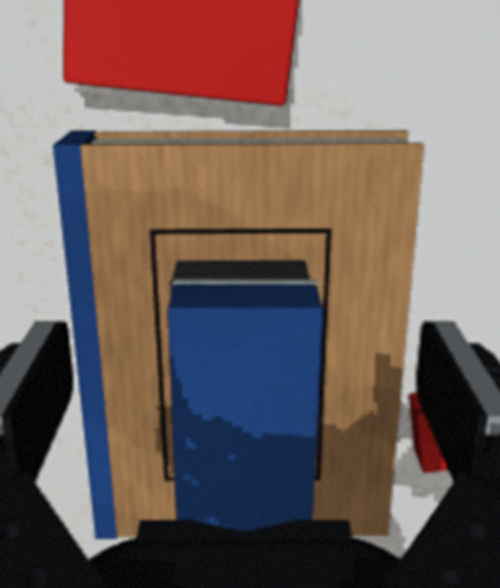

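The end faces are visible: dark bottom edge at crop row 262 (x 176–307), joint at 281 (173–316), blue top edge at 306 (170–322). I convert these to positions.

```bash

python3 - <<'E'
from h import *; import pickle
c=pickle.load(open('c10.pkl','rb')); u=np.array([np.cos(1.648),np.sin(1.648)]);v=np.array([-u[1],u[0]])
for n,p,z in[('darkbot',[(175.5,262),(307.5,262)],.03),('joint',[(173,281.5),(316.5,281.5)],.055),('bluetop',[(169.5,307),(322.5,307)],.08),('frame',[(151,230),(330,230)],.03)]:
    P=atz(c,np.array(p)/2+[130,90],z)-[.5823,-.0325]; print(n,'along',(P@u).round(4),'across',(P@v).round(4))
im=cv2.imread('pics/w10.png'); print('col profile rows 215-250'); print(im[215:250,[225,250,270]].tolist() and np.c_[np.arange(215,250),im[215:250,240:265].mean(1).round()].astype(int).tolist())
E
```

```text
darkbot along [0.057  0.0569] across [ 0.0302 -0.0304]
joint along [0.0596 0.0595] across [ 0.0285 -0.0316]
bluetop along [0.0614 0.0613] across [ 0.0271 -0.0309]
frame along [0.0728 0.0727] across [ 0.0407 -0.04  ]
col profile rows 215-250
[[215, 73, 108, 143], [216, 72, 108, 143], [217, 72, 109, 143], [218, 72, 108, 144], [219, 66, 96, 127], [220, 44, 55, 68], [221, 32, 30, 30], [222, 31, 29, 27], [223, 31, 29, 28], [224, 32, 30, 28], [225, 32, 30, 29], [226, 32, 30, 29], [227, 32, 30, 29], [228, 37, 35, 34], [229, 62, 62, 59], [230, 100, 102, 95], [231, 114, 112, 104], [232, 85, 66, 54], [233, 65, 35, 18], [234, 63, 33, 16], [235, 64, 34, 16], [236, 64, 34, 17], [237, 64, 34, 17], [238, 64, 34, 17], [239, 65, 35, 17], [240, 64, 34, 17], [241, 64, 35, 17], [242, 66, 35, 17], [243, 80, 43, 21], [244, 107, 58, 28], [245, 116, 63, 31], [246, 117, 63, 31], [247, 117, 64, 32], [248, 118, 64, 31], [249, 118, 64, 31]]
```

```bash

python3 - <<'E'
from h import *; import pickle
c=pickle.load(open('c10.pkl','rb')); u=np.array([np.cos(1.648),np.sin(1.648)])
K,D=intr(c); Q=R.from_quat(c['attitude']).inv()
for a in(.056,.058,.060,.062,.064):
    P=np.array([[*(np.array([.5823,-.0325])+a*u),z] for z in(.03,.055,.0575,.08)])
    print(a,cv2.projectPoints(Q.apply(P-c['xyz']),np.zeros(3),np.zeros(3),K,D)[0][:,0,1].round(1))
im=cv2.imread('pics/s10.png'); cv2.imwrite('pics/s10c.png',cv2.resize(im[170:222,215:285],None,fx=10,fy=10,interpolation=cv2.INTER_CUBIC))
E
```

```text
0.056 [221.9 234.5 235.9 249.7]
0.058 [220.  232.4 233.8 247.4]
0.06 [218.  230.2 231.6 245. ]
0.062 [216.  228.1 229.4 242.7]
0.064 [213.9 225.9 227.2 240.3]
```

View pics/s10c.png

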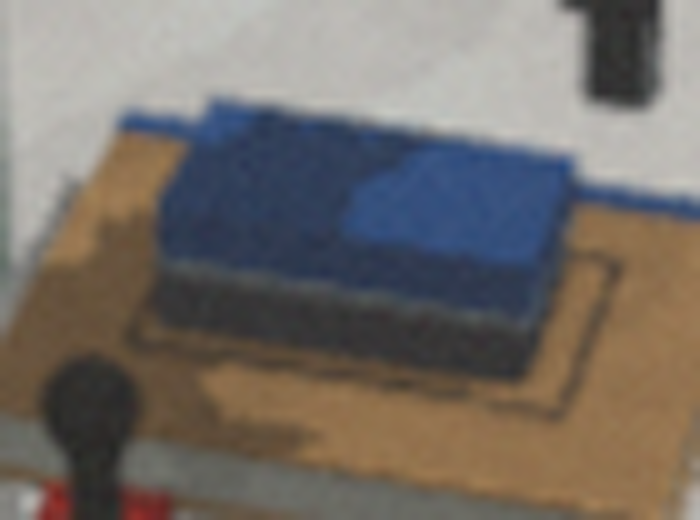

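Blue overhangs the dark block by about 3 mm at the +y end: the dark end fits at 58 mm and the blue end at 61.4 mm, with the bright strip being blue's underside. The scene crop agrees. I re-grip and slide the last 3 mm.

```bash

python3 - <<'E'
from h import *
plan((.5845,-.0504,.0655),1.648)
E
python3 -m creep '[[-0.3,0,0,0,-1],[-0.6,0,0,0,-1],[-0.6,0,0,0,-1],[-0.28,0,0.1,0,-1],[0,0,0.3,0,-1],[0,0,0.5,0,-1],[0,0,0.25,0,-1],[0,0,0.05,0,-1],[0,0,0,0,-1]]'
python3 - <<'E'
from h import *
plan((.5845,-.0504,.0655),1.648)
E
```

```text
t 29.0 eef [0.5761 0.0546 0.1423] yaw 1.6444 shift first [-1.754  0.011  1.281] then spin -0.035732971135793434 F [-0.4  0.  -0.5] w 0.996 tilt -1.0
time: 30.12
eef_pos: [0.5841, -0.0497, 0.0706]
orientation: [0.68, 0.733, 0.0, 0.0]
force: [0.3, -0.1, 0.0]
gripper_width: 0.998
grip_force: 0.0
t 30.12 eef [ 0.5841 -0.0497  0.0706] yaw 1.6465 shift first [-0.011  0.005  0.084] then spin -0.015030250517722443 F [ 0.3 -0.1  0. ] w 0.998 tilt -1.0
```

```bash

python3 -m creep '[[-0.01,0,0.09,-0.015,-1],[0,0,0,0,0],[0,0,0,0,1],[0,0,0,0,1],[0,0,0,0,1],[0,0,0,0,1],[0,0,0,0,1]]' 40
python3 -m creep '[[0,0,0.015,0,1],[0,0,0,0,1]]'
```

```text
time: 31.0
eef_pos: [0.5844, -0.0509, 0.0653]
orientation: [0.68, 0.734, 0.0, 0.001]
force: [1.6, -0.9, 6.4]
gripper_width: 0.69
grip_force: 44.6
time: 31.25
eef_pos: [0.5844, -0.0509, 0.0653]
orientation: [0.68, 0.734, 0.0, 0.001]
force: [-2.7, -0.3, 14.8]
gripper_width: 0.691
grip_force: 45.6
```

```bash

python3 -m creep '[[0,0,-0.018,0,1],[0,0,0,0,1],[-0.02,-0.005,0,0,1],[-0.02,-0.01,0,0,1],[-0.015,0,0,0,1],[0,0,0,0,1],[0,0,0,0,1]]'
python3 -m creep '[[0,0,0,0,0],[0,0,0,0,-1],[0,0,0,0,-1],[0,0,0,0,-1],[0,0,-0.3,0,-1],[0,0,-0.6,0,-1],[0.3,0,-0.4,0,-1],[0.6,0,0,0,-1],[0.6,0,0,0,-1],[0.3,0,0,0,-1],[0,0,0,0,-1]]'
python3 - <<'E'
from h import *; import pickle
c=calibration('wrist'); plan((.5823,-.0325-.019,.06),1.648); im=grab_frame('wrist'); pickle.dump(c,open('c11.pkl','wb')); cv2.imwrite('pics/w11.png',im[:,:,::-1])
for r in range(214,250): print(r,im[r,240:265].mean(0).round().astype(int).tolist(),end=' ')
def edges(row): 
    g=im[row,180:320].astype(float); s=np.abs(np.diff(g,axis=0)).sum(1); i=np.argsort(s)[-8:]; return sorted((i+180.5).tolist())
print()
for r in (223,225,227,236,239,241,247,250): print(r,edges(r))
E
```

```text
time: 32.12
eef_pos: [0.5837, -0.052, 0.0654]
orientation: [0.679, 0.734, 0.001, -0.0]
force: [2.7, 6.4, 5.5]
gripper_width: 0.687
grip_force: 44.6
time: 33.5
eef_pos: [0.575, 0.0542, 0.1436]
orientation: [0.679, 0.734, 0.0, 0.0]
force: [1.3, -1.3, 0.0]
gripper_width: 1.002
grip_force: 0.0
t 33.5 eef [0.575  0.0542 0.1436] yaw 1.6492 shift first [-1.766 -0.018  1.393] then spin 0.011784039566840043 F [ 1.3 -1.3  0. ] w 1.002 tilt -1.0
214 [144, 109, 72] 215 [143, 109, 72] 216 [125, 95, 64] 217 [66, 54, 44] 218 [29, 30, 32] 219 [27, 28, 31] 220 [28, 29, 32] 221 [29, 29, 32] 222 [29, 30, 32] 223 [29, 30, 32] 224 [29, 30, 32] 225 [30, 31, 33] 226 [38, 39, 41] 227 [61, 64, 64] 228 [95, 102, 100] 229 [103, 113, 115] 230 [52, 64, 84] 231 [17, 35, 65] 232 [16, 34, 64] 233 [17, 35, 64] 234 [17, 34, 64] 235 [17, 35, 64] 236 [17, 35, 64] 237 [17, 34, 64] 238 [17, 35, 65] 239 [16, 34, 64] 240 [18, 37, 69] 241 [23, 46, 87] 242 [30, 60, 111] 243 [32, 64, 117] 244 [31, 64, 118] 245 [32, 64, 118] 246 [32, 64, 118] 247 [32, 64, 119] 248 [32, 64, 118] 249 [32, 64, 118] 
223 [206.5, 209.5, 217.5, 284.5, 285.5, 292.5, 293.5, 295.5]
225 [206.5, 207.5, 209.5, 216.5, 285.5, 292.5, 293.5, 295.5]
227 [206.5, 207.5, 209.5, 286.5, 292.5, 293.5, 294.5, 295.5]
236 [207.5, 209.5, 210.5, 214.5, 289.5, 292.5, 294.5, 295.5]
239 [207.5, 209.5, 210.5, 214.5, 289.5, 290.5, 292.5, 294.5]
241 [207.5, 208.5, 209.5, 210.5, 213.5, 290.5, 292.5, 294.5]
247 [207.5, 208.5, 210.5, 213.5, 291.5, 292.5, 293.5, 294.5]
250 [207.5, 208.5, 210.5, 213.5, 214.5, 291.5, 293.5, 294.5]
```

```bash

python3 - <<'E'
from h import *; import pickle
c=pickle.load(open('c11.pkl','rb')); u=np.array([np.cos(1.648),np.sin(1.648)]);v=np.array([-u[1],u[0]])
im=cv2.imread('pics/w11.png').astype(float)
for n,p,z in[('darkbot',[(217,216.7),(284,216.7)],.03),('dark mid',[(217,223),(285,223)],.043),('bluebot',[(215,227.1),(288,227.1)],.055),('bluetop',[(213.5,241.2),(291.3,241.2)],.08),('bluetop2',[(214,250),(291.5,250)],.08)]:
    P=atz(c,np.array(p),z)-[.5823,-.0325]; print(n,'along',(P@u).round(4),'across',(P@v).round(4),'mid',(P@v).mean().round(4))
cr=im[95:245,180:320]; cv2.imwrite('pics/w11c.png',cv2.resize(im[200:260,190:315].astype(np.uint8),None,fx=6,fy=6,interpolation=cv2.INTER_CUBIC))
E
```

```text
darkbot along [0.0582 0.0582] across [ 0.0319 -0.0296] mid 0.0012
dark mid along [0.0579 0.058 ] across [ 0.0305 -0.0291] mid 0.0007
bluebot along [0.0598 0.0599] across [ 0.0308 -0.0303] mid 0.0003
bluetop along [0.0601 0.0602] across [ 0.0291 -0.0299] mid -0.0004
bluetop2 along [0.0526 0.0526] across [ 0.029  -0.0304] mid -0.0007
```

View pics/w11c.png

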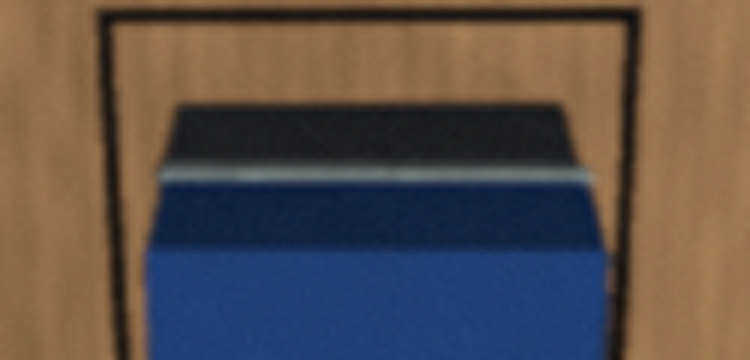

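The edges now agree to about 1.7 mm lengthwise and about 1 mm across, within the 4 mm allowed. The dark block is inside the frame and the gripper is clear of everything.

```bash
python3 -c "
from cell import workorder; print(workorder.finish_job())"
```

```text
the job is handed in; nothing more can be done
None
```

The job is handed in, with no verdict shown: the dark block is within about 3 mm of the frame's centre, and the blue block was slid home onto it and released, about 2 mm off flush lengthwise and 1 mm across by my last measurement; I saw nothing else pushed or tipped.

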